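# Hold the raking-light shutter half open over two laid-in slide holders

## Task

Lay the two white slide holders flat in the two compartments of the viewing stand's tray, one in each, and let go of them; then take the grip tab of the lamp's spring-loaded shutter, slide the shutter open to half its travel and finish holding it still there, since it springs shut when released. Keep the shutter shut until both holders are in, never let it open beyond three quarters, and leave the timer and the tweezers alone.

Things in the scene. Friction and masses are not known exactly. Their poses are not given: they have to be found in the camera images.
- holder_a: white plastic slide holder, a flat bar 22 x 62 x 8 mm, loose on the worktop. Origin: centre of its underside; its y axis is the long direction (62 mm), x the 22 mm width to grasp across, z up. Identical to the other holder; it may go in either compartment, either end first.
- holder_b: the second, identical slide holder (22 x 62 x 8 mm, origin centre of underside, y along its length).
- stand: fixed raking-light stand: base plate 8 mm thick, x -118 to 88, y -110 to 110 mm; its front half is the tray. Grey lamp housing x 12 to 82, y -100 to 100, top z 68 mm, lamp port facing the tray, shutter before it (front lip and shutter from x 0). Origin: on the worktop, 12 mm before the housing's front, mid-width; x from tray to lamp, y to the left seen from the tray, z up. Place and yaw vary.
- bay_lengthwise (a point): floor centre of the compartment that is long along the stand's x (at stand x -68, y 60, z 8 mm). 74 x 30 mm inside; black walls 4 mm thick, 6 mm above the floor: full end walls and 12 mm of side wall at each corner. Between these, 50 mm of each long side is open for fingers beside a holder's middle. Plate around is level with the floor.
- bay_crosswise (a point): centre of the floor of the other compartment, the same size and walls, whose long side runs along the stand's y (at stand x -68, y -48, z 8 mm). Axes as the stand's.
- shutter (a joint): travel of the steel shutter along the stand's +y, m: 0 shut, 0.03 half, 0.06 fully open. A spring drives it shut: 3 N at 0, 7.5 N at half, 12 N at full. On the housing top, behind the tab, three dark lines show where the shutter's small pointer stands when shut (stand y -30 mm), half (the longest, y 0) and open (y 30).
- shutter_grip (a point): grip point on the shutter's black upright tab, mid-plane, 10 mm below its top. Tab 24 (stand x) x 14 (stand y) mm, from z 75 to 109 mm over the worktop. Shut, the point is at stand x 38, y -30, z 99 mm; it moves with the shutter. Axes as the stand's. Grip from above across the 14 mm.
- timer: white bench timer 58 x 66 x 17 mm lying to the left of the stand, bystander; origin centre of underside.
- tweezers: steel tweezers 14 x 121 x 10 mm lying to the right of the stand, bystander; origin centre of underside.
Things that resemble listed ones, but are neither listed nor needed, are in the scene too. What is shaped like the holder_a but brown or turquoise is not meant.

How it is judged:
By the outcome, as a careful person would: the job done as asked, in the order asked, and still so for the second after the job is handed in, while the arm keeps its last pose, push and grip.
It also fails if it takes over 59 s, if anything falls off the work surface, if the arm or the gripper's body presses on something with over 40 N, if the wrist force passes 120 N, or if a joint passes its speed limit or range.

## Robot

A 7-joint arm with a two-finger parallel gripper is mounted at the origin on a cart in front of the work surface, level with it; the furniture and walls round the work are solid. World frame = base frame: x ahead of the robot, y to its left, z up, the work surface at z = 0. Lengths are in m, angles in rad, forces in N, time in s.
With the tool pointing down it reaches from about 0.425 to 0.95 m from the base axis. Payload 4.7 kg.
Tool frame: the origin (TCP) lies between the finger pads; the fingertips stand arm.tcp_to_tips ahead of it and the grasp point (between the pads) lies 2 mm behind it (arm.tcp_to_tips is the distance from the TCP to the fingertips, in m); z points along the fingers, y is the line along which they close (so a half turn about z gives the same grasp; the last joint's range is limited). The gripper opens to 87 mm and grips with 3 to 60 N. Pads are 19 mm wide; open, the fingers measure 117 mm over their backs; the gripper's body (75 mm by 190 mm) begins 51 mm behind the grasp point.
Start: joints at [1.134, 0.469, -0.049, 1.532, 0.024, 1.141, -0.082], TCP at [0.268, -0.62, 0.24] pointing down, gripper open.
Joint ranges: [-2.59, 2.59], [-0.33, 1.99], [-1.39, 1.29], [0.1, 2.45], [-1.04, 4.18], [0.21, 1.99], [-2.66, 2.66]. Speed limits (rad/s): [2.57, 2.57, 3.14, 3.14, 3.14, 3.14, 3.14].

## Interface

Orientations are given as [roll, pitch, yaw] about the fixed x, y, z axes, in that order (R = Rz(yaw) Ry(pitch) Rx(roll)).
In Python, from plant import arm gives the robot as it stands.
- The arm moves only by the tool send_rows, never from a script. Its argument "targets" is a list of rows, each an object with "hand": the finger opening in mm, from 0 to 87; "linear": the shift along the world's x, y, z in units of 25 mm (1.0 is 25 mm), a list of three; "yaw": the turn about the world's z in units of 6 degrees (1.0 is 6 degrees). In form: [{"hand": hand, "linear": [x, y, z], "yaw": yaw}, ...]. A call has 1 to 5 rows; each row shifts and turns the commanded pose from where the row before left it; what a row does not reach is not made up. A row lasts 1/10 s, in which the tool goes at most 50 mm and 8.59 degrees, less where a joint would pass 70% of its speed; a pose out of reach is approached as far as the arm can. A call is refused whole if a number of a shift passes 1 or a number of a turn 1, either way. A call with a gripper value outside its range is refused whole. The fingers move at their own pace and stop on an object; "squeeze" is the grip in N (left out, the last holds). Time passes only in rows, so rows that do not move let the fingers close. It gives the time, the measured TCP pose, the force, the opening and the grip force at its end, in the units of the state.
- arm.observe(): the state, without advancing time (a new reading comes with each control period).
- arm.capture(name): name is "scene" or "top"; returns the picture (420x560x3 uint8, red, green, blue); there is no depth.
- arm.camera_params(name): a dict with "fx", "fy", "cx", "cy" (pixels), "D" ([k1, k2, p1, p2, k3] as OpenCV has them; the pictures are not rectified), "extrinsics" (4x4, takes a point from world to camera coordinates). Camera axes: x right, y up, looking along -z (the intrinsics and any distortion apply to the point x, -y, -z); pixel columns grow to the right and rows downward; lengths in m; the calibration is good to about 2 mm. A picture is of the moment at which its call begins. camera_params takes no time and is no camera call.
- arm.job_done(): hands the job in; it is judged then, once.
The state is a dict: "time_s": time; "joints": joint angles; "dq": joint speeds; "joint_efforts": joint torques, N m; "ee_pos": TCP position; "ee_rot": TCP orientation; "wrist_force": force on the tool from outside, world axes, zero at the start; "ft_torque": the same for the moment, N m; "width": finger opening in m; "gripper_force": force on a finger pad.
Only numpy, scipy, OpenCV 4.12 (cv2) and the standard library are available. Lean on these libraries where they do the work, as an engineer would, in place of code of your own. Each camera call takes 0.05 s, during which the arm holds its last target. There are 200 camera calls.

## Working session

There is one attempt and no reset: what is moved stays moved. The work goes in short steps, Python scripts to look and compute and a tool call to move; the robot and the scene stay as the last step left them, time stands still between calls to the robot, and variables do not carry over. Pictures are saved under pics/ and viewed, at most 10 in all, crops included, and the job is handed in when it is done.

Besides the shell and the picture viewer there is one more tool, called after ">>>" by a JSON object that holds its "name" and its "arguments", one argument or row to a line. send_rows: Moves the arm, as the interface text tells. Its arguments: {"type":"object","properties":{"targets":{"type":"array","items":{"type":"object","properties":{"hand":{"type":"number"},"linear":{"type":"array","items":{"type":"number"}},"yaw":{"type":"number"}}}},"squeeze":{"type":"number"}},"required":["targets"]}

```bash
ls; mkdir -p pics
python3 - <<'E'
from plant import arm
import cv2, numpy as np
for n in("scene","top"):
    p=arm.camera_params(n);print(n,{k:np.round(v,4).tolist() for k,v in p.items()})
    im=arm.capture(n);cv2.imwrite(f"pics/{n}0.png",cv2.cvtColor(im,cv2.COLOR_RGB2BGR))
print(arm.observe(),arm.tcp_to_tips)
E
```

```text
pics
scene {'fx': 444.0283, 'fy': 444.0283, 'cx': 277.0574, 'cy': 208.9663, 'D': [-0.0616, 0.0, 0.0, 0.0, 0.0], 'extrinsics': [[0.979, 0.2023, 0.0256, -0.5306], [-0.1143, 0.4405, 0.8904, -0.0038], [0.1689, -0.8746, 0.4544, -1.3322], [0.0, 0.0, 0.0, 1.0]]}
top {'fx': 510.2539, 'fy': 510.2539, 'cx': 274.6241, 'cy': 218.8856, 'D': [0.0558, 0.0, 0.0, 0.0, 0.0], 'extrinsics': [[-0.0071, -0.9999, -0.0109, -0.0154], [0.9903, -0.0086, 0.1385, -0.5794], [-0.1385, -0.0098, 0.9903, -1.5602], [0.0, 0.0, 0.0, 1.0]]}
{'time_s': 0.1, 'joints': array([ 1.13410042,  0.46939882, -0.04859506,  1.53356154,  0.02411992,
        1.14099281, -0.08227173]), 'dq': array([ 4.55759036e-05, -7.22542335e-04,  1.43991574e-03, -2.88074955e-03,
        5.98873127e-04, -1.14629531e-04, -4.26736386e-04]), 'joint_efforts': array([ 6.67948789e-04, -5.09169030e+01, -8.12430563e-02, -2.36830240e+01,
       -6.14426122e-02,  3.44696303e-02,  5.63491483e-05]), 'ee_pos': array([ 0.26750593, -0.61918371,  0.23858418]), 'ee_rot': array([-3.13982019e+00,  7.87440368e-05,  4.07861390e-01]), 'wrist_force': array([-0.56525316, -0.32282085, -0.37046669]), 'ft_torque': array([-0.00835356, -0.02899169, -0.01855143]), 'gripper_force': 0.0, 'width': 0.08694720393434467} 0.017
```

View pics/scene0.png

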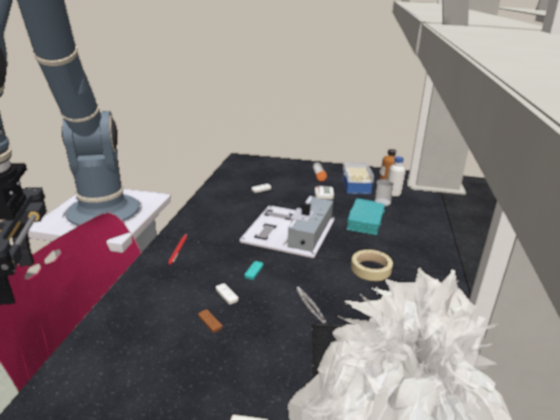

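View pics/top0.png

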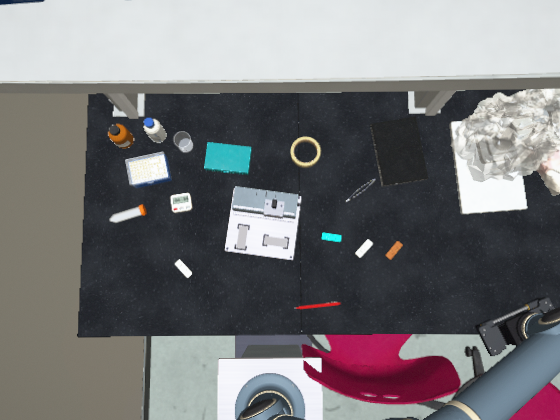

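The top view shows white holders at about (364,248) and (183,268), and the stand around (263,222) with its tray towards the robot. The tab is near (275,204), the timer at (181,202) and the tweezers at (361,190). Next I'll measure these.

```bash
cat > h.py <<'E'
import numpy as np, cv2
from plant import arm
def ray(n,uv):
    p=arm.camera_params(n);K=np.array([[p['fx'],0,p['cx']],[0,p['fy'],p['cy']],[0,0,1]])
    x=cv2.undistortPoints(np.array(uv,float).reshape(-1,1,2),K,np.array(p['D'])).reshape(-1,2)
    d=np.c_[x[:,0],-x[:,1],-np.ones(len(x))];E=np.array(p['extrinsics'])
    return -E[:3,:3].T@E[:3,3], d@E[:3,:3]
def onz(n,uv,z):
    o,d=ray(n,uv);return o+d*((z-o[2])/d[:,2])[:,None]
def proj(n,P):
    p=arm.camera_params(n);K=np.array([[p['fx'],0,p['cx']],[0,p['fy'],p['cy']],[0,0,1]]);E=np.array(p['extrinsics'])
    c=np.array(P,float).reshape(-1,3)@E[:3,:3].T+E[:3,3];c[:,1:]*=-1
    return cv2.projectPoints(c,np.zeros(3),np.zeros(3),K,np.array(p['D']))[0].reshape(-1,2)
def holders(n,boxes,im):
    g=im.min(2).astype(np.uint8);out=[]
    for u0,v0,u1,v1 in boxes:
        m=(g[v0:v1,u0:u1]>110).astype(np.uint8)
        w=onz(n,np.argwhere(m)[:,::-1]+[u0,v0],.006)[:,:2]
        c=w.mean(0);e,V=np.linalg.eigh(np.cov(w.T));a=V[:,1]
        out.append((c,np.degrees(np.arctan2(a[1],a[0]))%180,np.sqrt(12*e)))
    return out
E
python3 - <<'E'
from h import *
t=cv2.cvtColor(cv2.imread("pics/top0.png"),cv2.COLOR_BGR2RGB);s=cv2.cvtColor(cv2.imread("pics/scene0.png"),cv2.COLOR_BGR2RGB)
for r in holders("top",[(350,232,379,264),(170,254,198,282)],t)+holders("scene",[(212,280,242,307),(246,180,276,196)],s):print(r)
a=cv2.resize(cv2.cvtColor(t,cv2.COLOR_RGB2BGR)[180:265,220:308],None,fx=8,fy=6.9,interpolation=cv2.INTER_CUBIC)
a=cv2.resize(cv2.cvtColor(t,cv2.COLOR_RGB2BGR)[180:265,220:308],None,fx=7,fy=7,interpolation=cv2.INTER_CUBIC)
cv2.imwrite("pics/z1.png",a)
m=(t[185:265,220:308].min(2)>150).astype(np.uint8)
c=max(cv2.findContours(m,0,2)[0],key=cv2.contourArea);print(cv2.approxPolyDP(c,3,True).reshape(-1,2)+[220,185])
E
```

```text
(array([ 0.48887373, -0.30133522]), np.float64(136.7492656711549), array([0.02480266, 0.06408224]))
(array([0.4291484 , 0.27082733]), np.float64(43.16176547653768), array([0.02414748, 0.06406177]))
(array([ 0.48936968, -0.29993083]), np.float64(133.72205873977512), array([0.02957043, 0.0735664 ]))
(array([0.42968059, 0.27294539]), np.float64(60.08615636651058), array([0.04788382, 0.07286088]))
[[235 186]
 [225 250]
 [292 259]
 [299 210]
 [296 203]
 [300 196]
 [298 199]
 [297 194]
 [267 190]
 [265 197]
 [265 191]]
```

View pics/z1.png

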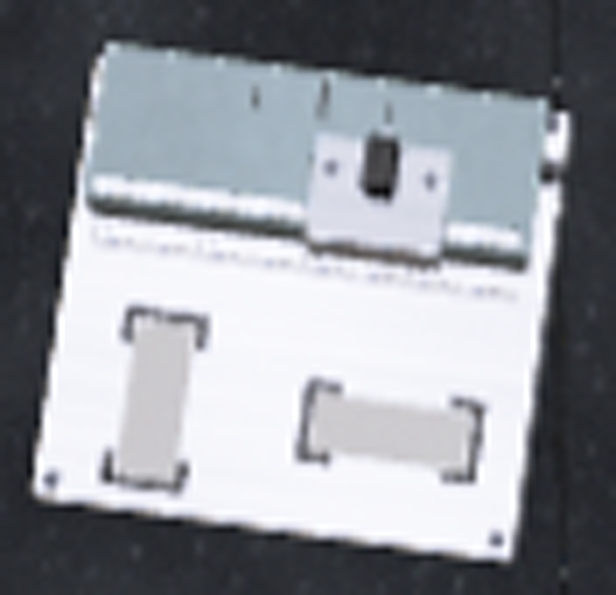

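The crop shows the lengthwise bay at left (full-image ~(242,237)), the crosswise bay at right (~(276,241)), the tab at ~(274,203), and the pointer scale. Now I'll measure the stand pose from the plate edges and bay floors.

Run:
```python
from h import *
t=cv2.cvtColor(cv2.imread("pics/top0.png"),cv2.COLOR_BGR2RGB)
# plate: front edge, left edge, right edge by subpixel crossing of grey level
g=cv2.cvtColor(t,cv2.COLOR_RGB2GRAY).astype(float)
def cross(line,lo,rev=False):
    r=range(len(line)-1,0,-1)
    for i in r:
        a,b=line[i],line[i-1]
        if a<lo<=b: return i-(lo-a)/(b-a)
F=[];L=[];R=[]
for u in range(230,289):F.append((u,cross(g[225:275,u],130)+225))
for v in range(215,246):
    L.append((265-v*0-(cross(g[v,210:260][::-1],130)-5)-1-0, v)); 
    R.append((280+cross(g[v,280:320],130),v))
# left: reversed index i -> u=259-i
L=[(259-cross(g[v,210:260][::-1],130),v) for v in range(215,246)]
def fit(P):
    w=onz("top",P,.008)[:,:2];vx=cv2.fitLine(w.astype(np.float32),cv2.DIST_HUBER,0,.001,.001).ravel();return vx
f,l,r=map(fit,(F,L,R))
for q in(f,l,r):print(np.degrees(np.arctan2(q[1],q[0]))%180,q)
def X(a,b):
    s=np.linalg.solve(np.c_[a[:2],-b[:2]],b[2:]-a[2:]);return a[2:]+s[0]*a[:2]
cl,cr=X(f,l),X(f,r);print("corners",cl,cr,"width",np.linalg.norm(cl-cr))
d=(cl-cr)/np.linalg.norm(cl-cr);yaw=np.arctan2(-d[0],d[1])
c,s=np.cos(yaw),np.sin(yaw);Rm=np.array([[c,-s],[s,c]])
o=(cl+cr)/2-Rm@[-.118,0];print("yaw",np.degrees(yaw),"origin",o)
W=lambda x,y:o+Rm@[x,y]
for n,x,y in(("len",-.068,.06),("cross",-.068,-.048),("tab",.038,-.03),("tabhalf",.038,0)):print(n,W(x,y))
# bay floors
hsv=t.astype(int)
for n,(u0,v0,u1,v1) in {"len":(232,222,253,253),"cross":(260,232,292,251)}.items():
    m=((g[v0:v1,u0:u1]<215)).astype(np.uint8)
    k,lab,st,_=cv2.connectedComponentsWithStats(m);i=1+st[1:,4].argmax();P=np.argwhere(lab==i)[:,::-1]+[u0,v0]
    w=onz("top",P,.009)[:,:2];e,V=np.linalg.eigh(np.cov(w.T));a=V[:,1];w2=w@Rm
    print(n,"mean",w.mean(0),"mid",Rm@((w2.max(0)+w2.min(0))/2),np.ptp(w2,axis=0),np.degrees(np.arctan2(a[1],a[0]))%180)
m=(g[195:212,265:285]<80);P=np.argwhere(m)[:,::-1]+[265,195]
print("tab top",onz("top",P,.109).mean(0),len(P))
# predicted tab in both views
for z in(.109,.099):print(proj("top",[*W(.038,-.03),z]),proj("scene",[*W(.038,-.03),z]))
```

```text
81.59175 [0.14622542 0.9892513  0.4663689  0.02309588]
171.54448 [ 0.9891303  -0.14704166  0.5406729   0.13440035]
171.80072 [ 0.98977804 -0.14261656  0.5464627  -0.08988769]
corners [0.48406518 0.14281552] [ 0.45168692 -0.07623149] width 0.22142707
yaw -8.408244 origin [0.5846077  0.01603742]
len [0.52611214 0.08533582]
cross [ 0.51031979 -0.02150332]
tab [ 0.61781249 -0.01919669]
tabhalf [0.62219925 0.01048085]
len mean [0.52772331 0.08561264] mid [0.52822213 0.08584971] [0.08367638 0.03972497] 172.03370357812557
cross mean [ 0.51247092 -0.02058185] mid [ 0.51269722 -0.02153355] [0.03992906 0.08328809] 82.30426453285283
tab top [ 0.6165879  -0.01972167  0.109     ] 31
[[274.01669705 203.05097109]] [[305.0079969  203.53703653]]
[[274.05637684 203.60886987]] [[304.80195895 206.94783347]]
```

Two independent stand measurements agree within 2 mm. The holders are at (0.489,-0.3005), long axis 136.7°, and (0.429,0.271), long axis 43.2°. I'm moving above the first one.

>>> {"name": "send_rows", "arguments": {
  "targets": [
    {"hand": 50,"linear": [0.44,0.64,-0.25],"yaw": 0.95},
    {"hand": 50,"linear": [0.44,0.64,-0.25],"yaw": 0.95},
    {"hand": 50,"linear": [0.44,0.64,-0.25],"yaw": 0.95},
    {"hand": 50,"linear": [0.44,0.64,-0.25],"yaw": 0.95},
    {"hand": 50,"linear": [0.44,0.64,-0.25],"yaw": 0.95}
  ],
  "squeeze": 20
}}

```text
time_s: 0.6
ee_pos: [0.3229, -0.5387, 0.2076]
ee_rot: [-3.141, -0.0, 0.909]
wrist_force: [0.3, -0.1, -0.7]
width: 0.0553
gripper_force: 0.0
```

>>> {"name": "send_rows", "arguments": {
  "targets": [
    {"hand": 50,"linear": [0.44,0.64,-0.25],"yaw": 0.95},
    {"hand": 50,"linear": [0.44,0.64,-0.25],"yaw": 0.95},
    {"hand": 50,"linear": [0.44,0.64,-0.25],"yaw": 0.95},
    {"hand": 50,"linear": [0.44,0.64,-0.25],"yaw": 0.95},
    {"hand": 50,"linear": [0.44,0.64,-0.25],"yaw": 0.95}
  ]
}}

```text
time_s: 1.1
ee_pos: [0.3779, -0.4588, 0.1764]
ee_rot: [-3.141, -0.001, 1.407]
wrist_force: [0.8, 0.1, -0.1]
width: 0.0498
gripper_force: 0.0
```

>>> {"name": "send_rows", "arguments": {
  "targets": [
    {"hand": 50,"linear": [0.44,0.64,-0.25],"yaw": 0.95},
    {"hand": 50,"linear": [0.44,0.64,-0.25],"yaw": 0.95},
    {"hand": 50,"linear": [0.44,0.64,-0.25],"yaw": 0.95},
    {"hand": 50,"linear": [0.44,0.64,-0.25],"yaw": 0.95},
    {"hand": 50,"linear": [0.44,0.64,-0.25],"yaw": 0.95}
  ]
}}

```text
time_s: 1.6
ee_pos: [0.4328, -0.3789, 0.1452]
ee_rot: [-3.141, -0.001, 1.904]
wrist_force: [-0.5, -0.2, 0.3]
width: 0.0502
gripper_force: 0.0
```

>>> {"name": "send_rows", "arguments": {
  "targets": [
    {"hand": 50,"linear": [0.44,0.64,-0.25],"yaw": 0.95},
    {"hand": 50,"linear": [0.44,0.64,-0.25],"yaw": 0.95},
    {"hand": 50,"linear": [0.44,0.64,-0.25],"yaw": 0.95},
    {"hand": 50,"linear": [0.44,0.64,-0.25],"yaw": 0.95},
    {"hand": 50,"linear": [0.44,0.64,-0.25],"yaw": 0.95}
  ]
}}

```text
time_s: 2.1
ee_pos: [0.4878, -0.2989, 0.114]
ee_rot: [-3.141, -0.001, 2.401]
wrist_force: [-0.3, 0.1, -0.3]
width: 0.0499
gripper_force: 0.0
```

>>> {"name": "send_rows", "arguments": {
  "targets": [
    {"hand": 50,"linear": [0,0,0],"yaw": 0},
    {"hand": 50,"linear": [0,0,0],"yaw": 0}
  ]
}}

```text
time_s: 2.3
ee_pos: [0.4873, -0.3, 0.1143]
ee_rot: [-3.141, -0.001, 2.396]
wrist_force: [-0.5, -0.6, 0.3]
width: 0.0498
gripper_force: 0.0
```

>>> {"name": "send_rows", "arguments": {
  "targets": [
    {"hand": 50,"linear": [0.07,-0.02,-1],"yaw": -0.1},
    {"hand": 50,"linear": [0,0,-1],"yaw": 0},
    {"hand": 50,"linear": [0,0,-1],"yaw": 0},
    {"hand": 50,"linear": [0,0,-0.5],"yaw": 0},
    {"hand": 50,"linear": [0,0,-0.27],"yaw": 0}
  ]
}}

```text
time_s: 2.8
ee_pos: [0.4884, -0.3012, 0.0194]
ee_rot: [-3.141, -0.001, 2.384]
wrist_force: [0.9, 0.5, 1.5]
width: 0.0502
gripper_force: 0.0
```

>>> {"name": "send_rows", "arguments": {
  "targets": [
    {"hand": 50,"linear": [0,0,0],"yaw": 0},
    {"hand": 15,"linear": [0,0,0],"yaw": 0},
    {"hand": 15,"linear": [0,0,0],"yaw": 0},
    {"hand": 15,"linear": [0,0,0],"yaw": 0},
    {"hand": 15,"linear": [0,0,0],"yaw": 0}
  ]
}}

```text
time_s: 3.3
ee_pos: [0.4898, -0.3004, 0.0209]
ee_rot: [3.141, 0.001, 2.387]
wrist_force: [-0.2, -0.2, 0.7]
width: 0.0261
gripper_force: 0.2
```

>>> {"name": "send_rows", "arguments": {
  "targets": [
    {"hand": 15,"linear": [0,0,0],"yaw": 0},
    {"hand": 15,"linear": [0,0,0],"yaw": 0},
    {"hand": 15,"linear": [0,0,0],"yaw": 0}
  ]
}}

```text
time_s: 3.6
ee_pos: [0.4897, -0.3003, 0.0207]
ee_rot: [-3.142, 0.0, 2.387]
wrist_force: [-0.4, -0.3, 3.6]
width: 0.0215
gripper_force: 20.0
```

>>> {"name": "send_rows", "arguments": {
  "targets": [
    {"hand": 15,"linear": [0,0,0.5],"yaw": 0},
    {"hand": 15,"linear": [0,0,0.8],"yaw": 0},
    {"hand": 15,"linear": [0,0.3,0.9],"yaw": 0},
    {"hand": 15,"linear": [0.07,0.9,0.9],"yaw": -0.8},
    {"hand": 15,"linear": [0.07,0.9,0.9],"yaw": -0.8}
  ]
}}

```text
time_s: 4.1
ee_pos: [0.4929, -0.2473, 0.1216]
ee_rot: [3.141, -0.0, 2.215]
wrist_force: [0.7, -0.4, 0.9]
width: 0.0214
gripper_force: 20.0
```

>>> {"name": "send_rows", "arguments": {
  "targets": [
    {"hand": 15,"linear": [0.07,0.9,0],"yaw": -0.8},
    {"hand": 15,"linear": [0.07,0.9,0],"yaw": -0.8},
    {"hand": 15,"linear": [0.07,0.9,0],"yaw": -0.8},
    {"hand": 15,"linear": [0.07,0.9,0],"yaw": -0.8},
    {"hand": 15,"linear": [0.07,0.9,0],"yaw": -0.8}
  ]
}}

```text
time_s: 4.6
ee_pos: [0.5018, -0.134, 0.1209]
ee_rot: [3.141, -0.0, 1.797]
wrist_force: [0.1, -0.5, -0.2]
width: 0.0216
gripper_force: 20.0
```

>>> {"name": "send_rows", "arguments": {
  "targets": [
    {"hand": 15,"linear": [0.07,0.9,0],"yaw": -0.8},
    {"hand": 15,"linear": [0.07,0.9,0],"yaw": -0.8},
    {"hand": 15,"linear": [0.07,0.9,0],"yaw": -0.8},
    {"hand": 15,"linear": [0.07,0.9,0],"yaw": -0.8},
    {"hand": 15,"linear": [0,0.9,0],"yaw": -0.4}
  ]
}}

```text
time_s: 5.1
ee_pos: [0.5089, -0.0214, 0.121]
ee_rot: [3.141, -0.0, 1.422]
wrist_force: [-0.2, 0.1, -0.2]
width: 0.0216
gripper_force: 20.0
```

>>> {"name": "send_rows", "arguments": {
  "targets": [
    {"hand": 15,"linear": [0,0,0],"yaw": 0},
    {"hand": 15,"linear": [0,0,0],"yaw": 0}
  ]
}}

```text
time_s: 5.3
ee_pos: [0.5087, -0.0225, 0.1207]
ee_rot: [3.141, 0.0, 1.425]
wrist_force: [-0.1, -0.5, 0.0]
width: 0.0216
gripper_force: 20.0
```

>>> {"name": "send_rows", "arguments": {
  "targets": [
    {"hand": 15,"linear": [0,0.06,-0.8],"yaw": 0},
    {"hand": 15,"linear": [0,0,-0.8],"yaw": 0},
    {"hand": 15,"linear": [0,0,-0.7],"yaw": 0},
    {"hand": 15,"linear": [0,0,0],"yaw": 0},
    {"hand": 15,"linear": [0,0,0],"yaw": 0}
  ]
}}

```text
time_s: 5.8
ee_pos: [0.5088, -0.0222, 0.063]
ee_rot: [-3.141, 0.0, 1.422]
wrist_force: [0.1, -0.1, -0.2]
width: 0.0216
gripper_force: 20.0
```

Run:
```python
from h import *
o=arm.observe();print(o['ee_pos'],o['ee_rot'])
a=[]
for n,b in(("scene",(225,120,355,260)),("top",(210,160,320,275))):
    im=cv2.cvtColor(arm.capture(n),cv2.COLOR_RGB2BGR);cv2.imwrite(f"pics/{n}1.png",im)
    u0,v0,u1,v1=b;a.append(cv2.resize(im[v0:v1,u0:u1],(395,int(395*(v1-v0)/(u1-u0))),interpolation=cv2.INTER_CUBIC))
h=max(x.shape[0] for x in a);a=[cv2.copyMakeBorder(x,0,h-x.shape[0],0,0,0) for x in a]
cv2.imwrite("pics/z2.png",np.hstack(a))
```

```text
[ 0.5088123  -0.02217892  0.06298711] [-3.14137168e+00  1.83698307e-04  1.42220662e+00]
```

View pics/z2.png

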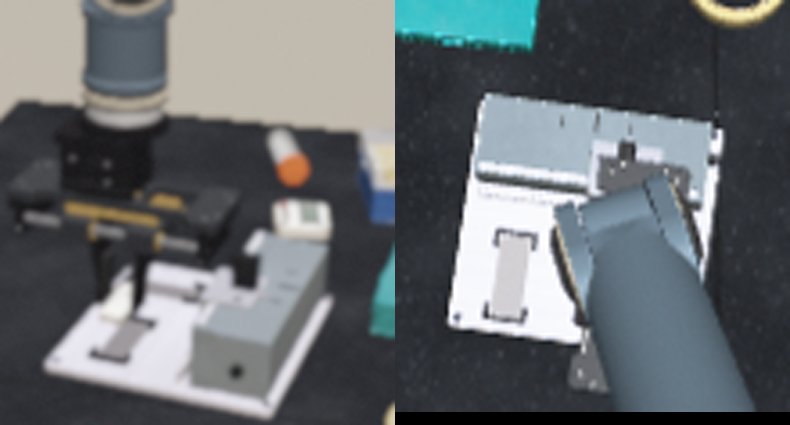

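The scene crop shows the holder in the fingers over the crosswise bay. The flat gripper body ends right next to the tab (crop (240,205) vs (245,260)). The top crop shows the body's far edge at about full-image (268.5,203)–(292,206), so I'll compute the clearance there.

Run:
```python
from h import *
o=np.array([.5855,.0163]);y=np.radians(-8.3);c,s=np.cos(y),np.sin(y);R=np.array([[c,-s],[s,c]])
for z in(.116,.13,.15,.17):
    w=onz("top",[(268.5,203.2),(280,204.6),(292,206)],z)[:,:2];print(z,np.round(((w-o)@R)*1000,1).tolist())
e=arm.observe()['ee_pos'][:2];print("tcp stand",(e-o)@R*1000)
t=cv2.imread("pics/top1.png");a=cv2.resize(t[190:220,255:305],(750,450),interpolation=cv2.INTER_CUBIC);cv2.imwrite("pics/z3.png",a)
```

```text
0.116 [[33.2, -14.4], [33.7, -49.1], [34.3, -85.3]]
0.13 [[30.9, -15.0], [31.3, -49.5], [32.0, -85.3]]
0.15 [[27.6, -15.9], [28.0, -49.9], [28.7, -85.3]]
0.17 [[24.2, -16.9], [24.7, -50.4], [25.3, -85.3]]
tcp stand [-69.70190105 -48.58759969]
```

View pics/z3.png

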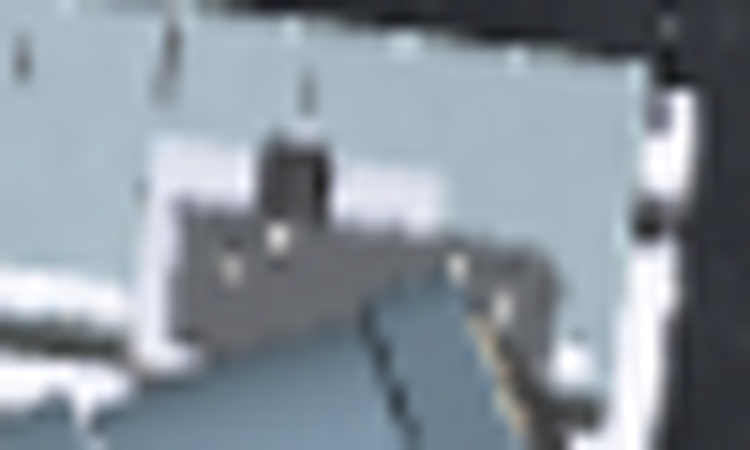

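The body edge fits the 95 mm half length, so clearance to the tab is only 1–2 mm. I'll shift the holder about 1.6 mm toward the robot, within the bay's slack, and descend in steps while watching force.

>>> {"name": "send_rows", "arguments": {
  "targets": [
    {"hand": 15,"linear": [-0.07,0.01,0],"yaw": 0},
    {"hand": 15,"linear": [0,0,-0.2],"yaw": 0},
    {"hand": 15,"linear": [0,0,-0.2],"yaw": 0},
    {"hand": 15,"linear": [0,0,0],"yaw": 0}
  ]
}}

```text
time_s: 6.3
ee_pos: [0.5064, -0.0209, 0.0522]
ee_rot: [-3.14, 0.0, 1.424]
wrist_force: [-0.4, -0.0, -0.3]
width: 0.0212
gripper_force: 20.0
```

>>> {"name": "send_rows", "arguments": {
  "targets": [
    {"hand": 15,"linear": [0.03,-0.02,-0.2],"yaw": 0},
    {"hand": 15,"linear": [0,0,-0.2],"yaw": 0},
    {"hand": 15,"linear": [0,0,0],"yaw": 0}
  ]
}}

```text
time_s: 6.6
ee_pos: [0.5072, -0.0214, 0.042]
ee_rot: [-3.14, 0.0, 1.424]
wrist_force: [0.4, 0.3, -0.3]
width: 0.0216
gripper_force: 20.0
```

>>> {"name": "send_rows", "arguments": {
  "targets": [
    {"hand": 15,"linear": [0,0,0],"yaw": 0}
  ]
}}

```text
time_s: 6.7
ee_pos: [0.5076, -0.0213, 0.0426]
ee_rot: [-3.141, -0.0, 1.424]
wrist_force: [-1.4, 0.1, -0.5]
width: 0.0215
gripper_force: 20.0
```

Run:
```python
from h import *
P=[]
for i in range(4):
    im=arm.capture("scene");o=arm.observe();P.append(np.r_[o['ee_pos'],o['wrist_force']])
print(np.round(P,4))
cv2.imwrite("pics/z4.png",cv2.resize(cv2.cvtColor(im,cv2.COLOR_RGB2BGR)[180:260,235:345],(770,560),interpolation=cv2.INTER_CUBIC))
```

```text
[[ 0.5078 -0.0213  0.0428  0.3317 -0.0505 -0.5109]
 [ 0.5079 -0.0214  0.0429 -0.398   0.2097  0.1756]
 [ 0.5079 -0.0213  0.0429  0.2963 -0.5221 -0.3016]
 [ 0.5079 -0.0213  0.043  -0.1486  0.1562 -0.2802]]
```

View pics/z4.png

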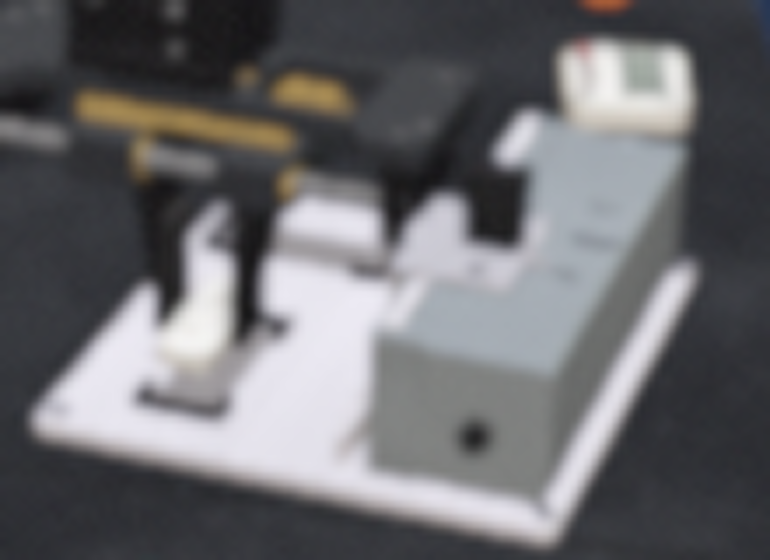

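The view shows the holder about 14 mm above the crosswise bay, biased to the front side as intended, with the body beside the tab and no contact force. I'm lowering it to the floor.

>>> {"name": "send_rows", "arguments": {
  "targets": [
    {"hand": 15,"linear": [0,0,-0.2],"yaw": 0},
    {"hand": 15,"linear": [0,0,-0.15],"yaw": 0},
    {"hand": 15,"linear": [0,0,0],"yaw": 0},
    {"hand": 15,"linear": [0,0,0],"yaw": 0}
  ]
}}

```text
time_s: 7.3
ee_pos: [0.5076, -0.0214, 0.0338]
ee_rot: [-3.141, 0.0, 1.424]
wrist_force: [-0.0, 0.1, -0.1]
width: 0.0213
gripper_force: 20.0
```

>>> {"name": "send_rows", "arguments": {
  "targets": [
    {"hand": 15,"linear": [0,0,-0.1],"yaw": 0},
    {"hand": 15,"linear": [0,0,-0.1],"yaw": 0},
    {"hand": 15,"linear": [0,0,0],"yaw": 0},
    {"hand": 15,"linear": [0,0,0],"yaw": 0}
  ]
}}

```text
time_s: 7.7
ee_pos: [0.5076, -0.0214, 0.029]
ee_rot: [-3.141, -0.0, 1.424]
wrist_force: [0.6, -0.2, -0.2]
width: 0.0214
gripper_force: 20.0
```

>>> {"name": "send_rows", "arguments": {
  "targets": [
    {"hand": 15,"linear": [0,0,-0.03],"yaw": 0},
    {"hand": 15,"linear": [0,0,0],"yaw": 0},
    {"hand": 36,"linear": [0,0,0],"yaw": 0},
    {"hand": 36,"linear": [0,0,0],"yaw": 0},
    {"hand": 36,"linear": [0,0,0],"yaw": 0}
  ]
}}

```text
time_s: 8.2
ee_pos: [0.5077, -0.0214, 0.0282]
ee_rot: [3.142, -0.0, 1.424]
wrist_force: [0.8, -0.2, -0.5]
width: 0.0339
gripper_force: 0.0
```

>>> {"name": "send_rows", "arguments": {
  "targets": [
    {"hand": 36,"linear": [0,0,0.2],"yaw": 0},
    {"hand": 36,"linear": [0,0,0.6],"yaw": 0},
    {"hand": 36,"linear": [0,0,1],"yaw": 0},
    {"hand": 50,"linear": [0,0,1],"yaw": 0},
    {"hand": 50,"linear": [0,0,0.8],"yaw": 0}
  ]
}}

```text
time_s: 8.7
ee_pos: [0.5081, -0.0213, 0.1199]
ee_rot: [3.14, -0.0, 1.424]
wrist_force: [1.2, -0.4, -0.7]
width: 0.0448
gripper_force: 0.0
```

>>> {"name": "send_rows", "arguments": {
  "targets": [
    {"hand": 50,"linear": [-0.26,0.97,0],"yaw": -0.53},
    {"hand": 50,"linear": [-0.26,0.97,0],"yaw": -0.53},
    {"hand": 50,"linear": [-0.26,0.97,0],"yaw": -0.53},
    {"hand": 50,"linear": [-0.26,0.97,0],"yaw": -0.53},
    {"hand": 50,"linear": [-0.26,0.97,0],"yaw": -0.53}
  ]
}}

```text
time_s: 9.2
ee_pos: [0.4749, 0.1008, 0.1187]
ee_rot: [3.141, -0.0, 1.144]
wrist_force: [0.3, 0.9, -0.5]
width: 0.0498
gripper_force: 0.0
```

>>> {"name": "send_rows", "arguments": {
  "targets": [
    {"hand": 50,"linear": [-0.26,0.97,0],"yaw": -0.53},
    {"hand": 50,"linear": [-0.26,0.97,0],"yaw": -0.53},
    {"hand": 50,"linear": [-0.26,0.97,0],"yaw": -0.53},
    {"hand": 50,"linear": [-0.26,0.97,0],"yaw": -0.53},
    {"hand": 50,"linear": [-0.26,0.97,0],"yaw": -0.53}
  ]
}}

```text
time_s: 9.7
ee_pos: [0.4423, 0.2221, 0.1186]
ee_rot: [3.141, -0.0, 0.866]
wrist_force: [1.3, -0.3, -0.2]
width: 0.05
gripper_force: 0.0
```

>>> {"name": "send_rows", "arguments": {
  "targets": [
    {"hand": 50,"linear": [-0.26,0.97,0],"yaw": -0.53},
    {"hand": 50,"linear": [-0.26,0.97,0],"yaw": -0.53},
    {"hand": 50,"linear": [0,0,0],"yaw": 0},
    {"hand": 50,"linear": [0,0,0],"yaw": 0},
    {"hand": 50,"linear": [0,0,0],"yaw": 0}
  ]
}}

```text
time_s: 10.2
ee_pos: [0.43, 0.2684, 0.1183]
ee_rot: [3.141, 0.001, 0.757]
wrist_force: [0.5, -0.3, -0.3]
width: 0.0497
gripper_force: 0.0
```

Run:
```python
from h import *
ims=[]
for n,b in(("top",(220,180,308,265)),("scene",(235,175,345,260))):
    im=arm.capture(n)
    if n=="top":t=im
    u0,v0,u1,v1=b;ims.append(cv2.resize(cv2.cvtColor(im,cv2.COLOR_RGB2BGR)[v0:v1,u0:u1],(395,380),interpolation=cv2.INTER_CUBIC))
cv2.imwrite("pics/z5.png",np.hstack(ims))
print(arm.observe()['ee_pos'],arm.observe()['ee_rot'],arm.observe()['time_s'])
```

```text
[0.43018453 0.26833556 0.11829305] [3.14107425e+00 3.85092916e-04 7.55746395e-01] 10.3
```

View pics/z5.png

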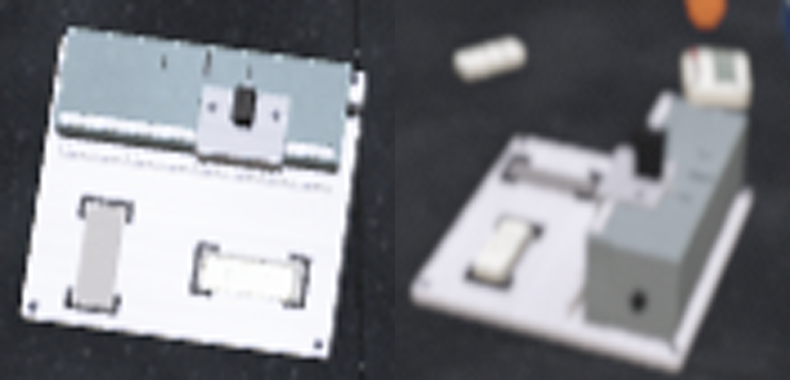

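The crops show holder 1 lying flat in the crosswise bay, at about (255,275) in the left crop, with the shutter still shut. Now I'll grasp holder 2.

>>> {"name": "send_rows", "arguments": {
  "targets": [
    {"hand": 50,"linear": [-0.04,0.11,-1],"yaw": 0},
    {"hand": 50,"linear": [0,0,-1],"yaw": 0},
    {"hand": 50,"linear": [0,0,-1],"yaw": 0},
    {"hand": 50,"linear": [0,0,-0.6],"yaw": 0},
    {"hand": 50,"linear": [0,0,-0.3],"yaw": 0}
  ]
}}

```text
time_s: 10.8
ee_pos: [0.4284, 0.2709, 0.0194]
ee_rot: [-3.142, 0.003, 0.756]
wrist_force: [0.5, -0.6, -0.0]
width: 0.0499
gripper_force: 0.0
```

>>> {"name": "send_rows", "arguments": {
  "targets": [
    {"hand": 50,"linear": [0,0,0],"yaw": 0},
    {"hand": 15,"linear": [0,0,0],"yaw": 0},
    {"hand": 15,"linear": [0,0,0],"yaw": 0},
    {"hand": 15,"linear": [0,0,0],"yaw": 0},
    {"hand": 15,"linear": [0,0,0],"yaw": 0}
  ]
}}

```text
time_s: 11.3
ee_pos: [0.4291, 0.2725, 0.0214]
ee_rot: [3.141, -0.001, 0.758]
wrist_force: [-0.1, 0.4, -1.4]
width: 0.0259
gripper_force: 0.0
```

>>> {"name": "send_rows", "arguments": {
  "targets": [
    {"hand": 15,"linear": [0,0,0],"yaw": 0},
    {"hand": 15,"linear": [0,0,0],"yaw": 0},
    {"hand": 15,"linear": [0,0,0],"yaw": 0}
  ]
}}

```text
time_s: 11.6
ee_pos: [0.429, 0.2725, 0.0212]
ee_rot: [3.141, -0.001, 0.758]
wrist_force: [-0.1, -0.7, 4.7]
width: 0.0214
gripper_force: 20.0
```

>>> {"name": "send_rows", "arguments": {
  "targets": [
    {"hand": 15,"linear": [0,0,0.5],"yaw": 0},
    {"hand": 15,"linear": [0,0,0.8],"yaw": 0},
    {"hand": 15,"linear": [0.39,-0.75,0.8],"yaw": -0.86},
    {"hand": 15,"linear": [0.39,-0.75,0.8],"yaw": -0.86},
    {"hand": 15,"linear": [0.39,-0.75,0.7],"yaw": -0.86}
  ]
}}

```text
time_s: 12.1
ee_pos: [0.4582, 0.2157, 0.1124]
ee_rot: [-3.141, -0.001, 0.484]
wrist_force: [-0.1, -0.2, -0.6]
width: 0.0217
gripper_force: 20.0
```

>>> {"name": "send_rows", "arguments": {
  "targets": [
    {"hand": 15,"linear": [0.39,-0.75,0],"yaw": -0.86},
    {"hand": 15,"linear": [0.39,-0.75,0],"yaw": -0.86},
    {"hand": 15,"linear": [0.39,-0.75,0],"yaw": -0.86},
    {"hand": 15,"linear": [0.39,-0.75,0],"yaw": -0.86},
    {"hand": 15,"linear": [0.39,-0.75,0],"yaw": -0.86}
  ]
}}

```text
time_s: 12.6
ee_pos: [0.5069, 0.1217, 0.1114]
ee_rot: [-3.141, -0.0, 0.034]
wrist_force: [0.8, 0.3, -1.2]
width: 0.0217
gripper_force: 20.0
```

>>> {"name": "send_rows", "arguments": {
  "targets": [
    {"hand": 15,"linear": [0.39,-0.75,0],"yaw": -0.86},
    {"hand": 15,"linear": [0.39,-0.75,0],"yaw": -0.86},
    {"hand": 15,"linear": [0,0,0],"yaw": 0},
    {"hand": 15,"linear": [0,0,0],"yaw": 0},
    {"hand": 15,"linear": [0,0,0],"yaw": 0}
  ]
}}

```text
time_s: 13.1
ee_pos: [0.5256, 0.0863, 0.111]
ee_rot: [-3.141, 0.001, -0.14]
wrist_force: [-0.2, 0.7, -0.1]
width: 0.0213
gripper_force: 20.0
```

>>> {"name": "send_rows", "arguments": {
  "targets": [
    {"hand": 15,"linear": [0,0,0],"yaw": 0},
    {"hand": 15,"linear": [0,0,0],"yaw": 0}
  ]
}}

```text
time_s: 13.3
ee_pos: [0.5259, 0.0858, 0.1109]
ee_rot: [-3.141, 0.0, -0.141]
wrist_force: [0.5, 0.4, -0.1]
width: 0.0215
gripper_force: 20.0
```

>>> {"name": "send_rows", "arguments": {
  "targets": [
    {"hand": 15,"linear": [0.04,-0.01,-1],"yaw": -0.04},
    {"hand": 15,"linear": [0,0,-1],"yaw": 0},
    {"hand": 15,"linear": [0,0,-0.65],"yaw": 0},
    {"hand": 15,"linear": [0,0,0],"yaw": 0},
    {"hand": 15,"linear": [0,0,0],"yaw": 0}
  ]
}}

```text
time_s: 13.8
ee_pos: [0.5273, 0.085, 0.0448]
ee_rot: [-3.142, 0.0, -0.147]
wrist_force: [0.1, 0.7, -0.4]
width: 0.0215
gripper_force: 20.0
```

Run:
```python
from h import *
im=arm.capture("scene");o=arm.observe();print(o['ee_pos'],o['ee_rot'],o['wrist_force'])
cv2.imwrite("pics/z6.png",cv2.resize(cv2.cvtColor(im,cv2.COLOR_RGB2BGR)[180:260,235:345],(770,560),interpolation=cv2.INTER_CUBIC))
```

```text
[0.52781959 0.08502294 0.04532085] [-3.14106936e+00 -1.19384775e-03 -1.46741730e-01] [0.14961553 0.26289275 0.38591095]
```

View pics/z6.png

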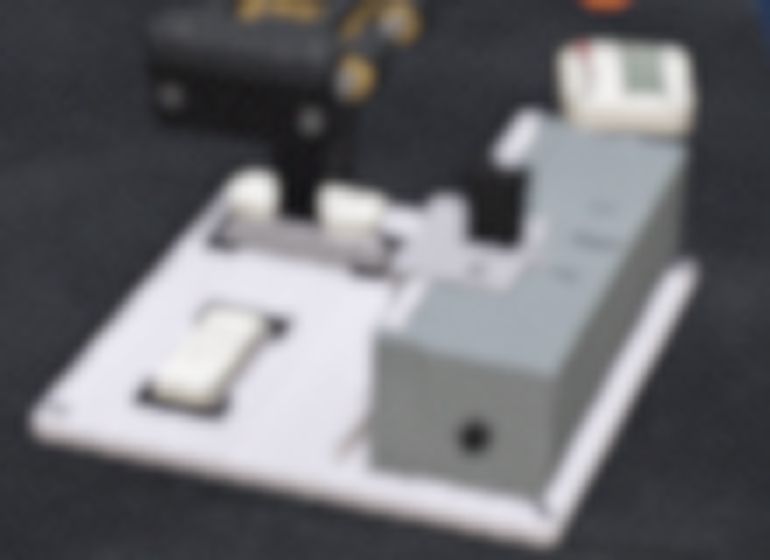

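Holder 2 hangs centred over the lengthwise bay, around (310,200) in the crop. Lowering it.

>>> {"name": "send_rows", "arguments": {
  "targets": [
    {"hand": 15,"linear": [0,0,-0.3],"yaw": 0},
    {"hand": 15,"linear": [0,0,-0.15],"yaw": 0},
    {"hand": 15,"linear": [0,0,-0.1],"yaw": 0},
    {"hand": 15,"linear": [0,0,-0.1],"yaw": 0},
    {"hand": 15,"linear": [0,0,0],"yaw": 0}
  ]
}}

```text
time_s: 14.35
ee_pos: [0.5273, 0.0846, 0.0292]
ee_rot: [3.141, 0.0, -0.147]
wrist_force: [-2.9, -0.3, 7.9]
width: 0.0215
gripper_force: 20.0
```

>>> {"name": "send_rows", "arguments": {
  "targets": [
    {"hand": 15,"linear": [0,0,0],"yaw": 0},
    {"hand": 15,"linear": [0,0,0],"yaw": 0}
  ]
}}

```text
time_s: 14.55
ee_pos: [0.5273, 0.0846, 0.0292]
ee_rot: [3.141, -0.0, -0.147]
wrist_force: [-2.1, -0.8, 7.6]
width: 0.0215
gripper_force: 20.0
```

>>> {"name": "send_rows", "arguments": {
  "targets": [
    {"hand": 36,"linear": [0,0,0],"yaw": 0},
    {"hand": 36,"linear": [0,0,0],"yaw": 0},
    {"hand": 36,"linear": [0,0,0],"yaw": 0},
    {"hand": 36,"linear": [0,0,0.2],"yaw": 0},
    {"hand": 36,"linear": [0,0,0.8],"yaw": 0}
  ]
}}

```text
time_s: 15.05
ee_pos: [0.5257, 0.0843, 0.0521]
ee_rot: [3.14, 0.004, -0.147]
wrist_force: [-0.4, -0.3, 0.2]
width: 0.0357
gripper_force: 0.0
```

>>> {"name": "send_rows", "arguments": {
  "targets": [
    {"hand": 50,"linear": [0,0,1],"yaw": 0},
    {"hand": 50,"linear": [0,0,1],"yaw": 0},
    {"hand": 50,"linear": [0,0,1],"yaw": 0},
    {"hand": 50,"linear": [0,0,1],"yaw": 0},
    {"hand": 50,"linear": [0,0,0.5],"yaw": 0}
  ]
}}

```text
time_s: 15.55
ee_pos: [0.5283, 0.0848, 0.1682]
ee_rot: [-3.14, -0.004, -0.147]
wrist_force: [0.6, 0.0, -0.0]
width: 0.0497
gripper_force: 0.0
```

Run:
```python
from h import *
ims=[]
for n,b in(("top",(220,180,308,265)),("scene",(235,175,345,260))):
    im=arm.capture(n);u0,v0,u1,v1=b;ims.append(cv2.resize(cv2.cvtColor(im,cv2.COLOR_RGB2BGR)[v0:v1,u0:u1],(395,380),interpolation=cv2.INTER_CUBIC))
cv2.imwrite("pics/z7.png",np.hstack(ims))
print(arm.observe()['ee_pos'],arm.observe()['ee_rot'],arm.observe()['time_s'])
```

```text
[0.52839894 0.08485397 0.16757504] [-3.14025338 -0.00381071 -0.14725066] 15.65
```

View pics/z7.png

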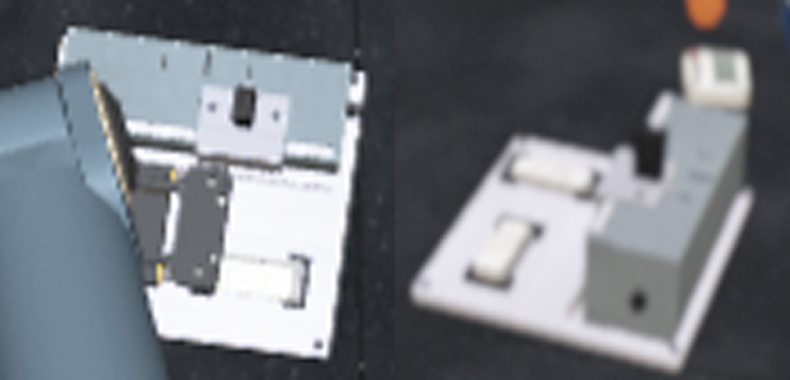

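Both holders lie flat in their bays, seen in the right crop at about (555,170) and (505,250), and the shutter is still shut. Moving to the tab.

>>> {"name": "send_rows", "arguments": {
  "targets": [
    {"hand": 50,"linear": [0.72,-0.84,0],"yaw": 0},
    {"hand": 50,"linear": [0.72,-0.84,0],"yaw": 0},
    {"hand": 50,"linear": [0.72,-0.84,0],"yaw": 0},
    {"hand": 50,"linear": [0.72,-0.84,0],"yaw": 0},
    {"hand": 50,"linear": [0.72,-0.82,0],"yaw": 0}
  ]
}}

```text
time_s: 16.15
ee_pos: [0.6169, -0.0209, 0.1638]
ee_rot: [3.141, 0.003, -0.147]
wrist_force: [-0.2, -1.0, -0.2]
width: 0.0499
gripper_force: 0.0
```

>>> {"name": "send_rows", "arguments": {
  "targets": [
    {"hand": 50,"linear": [0,0,0],"yaw": 0},
    {"hand": 50,"linear": [0,0,0],"yaw": 0},
    {"hand": 50,"linear": [0,0,0],"yaw": 0},
    {"hand": 50,"linear": [0,0,0],"yaw": 0}
  ]
}}

```text
time_s: 16.55
ee_pos: [0.6165, -0.0185, 0.1653]
ee_rot: [-3.141, 0.001, -0.145]
wrist_force: [-0.2, 0.1, -0.1]
width: 0.0502
gripper_force: 0.0
```

>>> {"name": "send_rows", "arguments": {
  "targets": [
    {"hand": 50,"linear": [0.08,-0.04,-1],"yaw": 0},
    {"hand": 50,"linear": [0,0,-0.9],"yaw": 0},
    {"hand": 50,"linear": [0,0,-0.6],"yaw": 0},
    {"hand": 50,"linear": [0,0,-0.2],"yaw": 0},
    {"hand": 50,"linear": [0,0,0],"yaw": 0}
  ]
}}

```text
time_s: 17.05
ee_pos: [0.6189, -0.0205, 0.0979]
ee_rot: [3.141, 0.001, -0.147]
wrist_force: [-0.6, -0.6, -0.6]
width: 0.05
gripper_force: 0.0
```

>>> {"name": "send_rows", "arguments": {
  "targets": [
    {"hand": 8,"linear": [0,0,0],"yaw": 0},
    {"hand": 8,"linear": [0,0,0],"yaw": 0},
    {"hand": 8,"linear": [0,0,0],"yaw": 0},
    {"hand": 8,"linear": [0,0,0],"yaw": 0},
    {"hand": 8,"linear": [0,0,0],"yaw": 0}
  ],
  "squeeze": 45
}}

```text
time_s: 17.55
ee_pos: [0.6194, -0.0209, 0.0987]
ee_rot: [-3.142, -0.001, -0.147]
wrist_force: [-0.1, 0.1, 0.6]
width: 0.0177
gripper_force: 0.0
```

>>> {"name": "send_rows", "arguments": {
  "targets": [
    {"hand": 8,"linear": [0,0,0],"yaw": 0},
    {"hand": 8,"linear": [0,0,0],"yaw": 0},
    {"hand": 8,"linear": [0,0,0],"yaw": 0},
    {"hand": 8,"linear": [0,0,0],"yaw": 0}
  ]
}}

```text
time_s: 17.95
ee_pos: [0.6196, -0.0195, 0.0986]
ee_rot: [-3.14, -0.001, -0.146]
wrist_force: [0.1, 5.0, 1.4]
width: 0.0139
gripper_force: 45.0
```

>>> {"name": "send_rows", "arguments": {
  "targets": [
    {"hand": 8,"linear": [0.03,0.24,0],"yaw": 0},
    {"hand": 8,"linear": [0.04,0.24,0],"yaw": 0},
    {"hand": 8,"linear": [0.03,0.24,0],"yaw": 0},
    {"hand": 8,"linear": [0.04,0.24,0],"yaw": 0},
    {"hand": 8,"linear": [0.03,0.23,0],"yaw": 0}
  ]
}}

```text
time_s: 18.45
ee_pos: [0.6232, 0.0056, 0.0986]
ee_rot: [3.137, 0.0, -0.149]
wrist_force: [-1.8, -7.6, 5.3]
width: 0.0136
gripper_force: 45.1
```

>>> {"name": "send_rows", "arguments": {
  "targets": [
    {"hand": 8,"linear": [0,0,0],"yaw": 0},
    {"hand": 8,"linear": [0,0,0],"yaw": 0},
    {"hand": 8,"linear": [0,0,0],"yaw": 0},
    {"hand": 8,"linear": [0,0,0],"yaw": 0},
    {"hand": 8,"linear": [0,0,0],"yaw": 0}
  ]
}}

```text
time_s: 18.95
ee_pos: [0.6232, 0.0055, 0.0986]
ee_rot: [3.137, 0.0, -0.149]
wrist_force: [-2.2, -6.2, 4.9]
width: 0.0137
gripper_force: 45.1
```

Run:
```python
from h import *
ims=[]
for n,b in(("top",(225,180,305,225)),("scene",(285,175,345,235))):
    im=arm.capture(n);u0,v0,u1,v1=b;ims.append(cv2.resize(cv2.cvtColor(im,cv2.COLOR_RGB2BGR)[v0:v1,u0:u1],(395,400),interpolation=cv2.INTER_CUBIC))
cv2.imwrite("pics/z8.png",np.hstack(ims))
o=arm.observe();print(o['ee_pos'],o['ee_rot'],o['time_s'],o['wrist_force'],o['width'])
```

```text
[0.62322556 0.00546036 0.09856535] [ 3.13733058e+00  1.90580399e-04 -1.49308907e-01] 19.05 [-1.3367274  -6.68788363  4.19153217] 0.013883477721408943
```

View pics/z8.png

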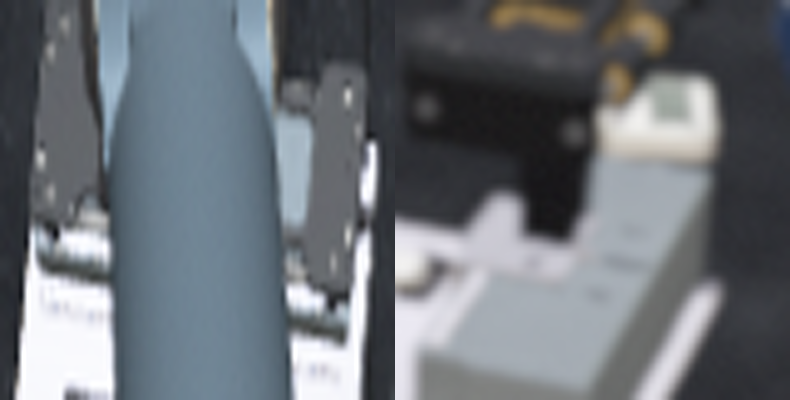

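The scene crop shows the pointer side of the shutter moved most of the way to the longest line. The TCP gives about 25 mm of travel (6.9 N, matching the spring), so I'm adding the last ~4.7 mm.

>>> {"name": "send_rows", "arguments": {
  "targets": [
    {"hand": 8,"linear": [0.01,0.1,0],"yaw": 0},
    {"hand": 8,"linear": [0.02,0.1,0],"yaw": 0},
    {"hand": 8,"linear": [0,0,0],"yaw": 0},
    {"hand": 8,"linear": [0,0,0],"yaw": 0},
    {"hand": 8,"linear": [0,0,0],"yaw": 0}
  ]
}}

```text
time_s: 19.55
ee_pos: [0.6239, 0.0101, 0.0986]
ee_rot: [3.137, 0.0, -0.149]
wrist_force: [-2.0, -6.8, 4.8]
width: 0.0138
gripper_force: 45.1
```

Run:
```python
from h import *
im=arm.capture("scene");cv2.imwrite("pics/scene9.png",cv2.cvtColor(im,cv2.COLOR_RGB2BGR))
o=arm.observe();print(o['ee_pos'],o['wrist_force'],o['width'],o['time_s'])
P=np.array([.6196,-.0195]);d=np.array([.1446,.9895]);print("travel",(o['ee_pos'][:2]-P)@d)
# displacement of bright shutter plate bolts/edge in scene view by template correlation with shut picture
a=cv2.imread("pics/scene0.png");b=cv2.imread("pics/scene9.png")
Of=np.array([.5855,.0163]);y=np.radians(-8.3);R=np.array([[np.cos(y),-np.sin(y)],[np.sin(y),np.cos(y)]])
def stand(x,yy,z):return proj("scene",[*(Of+R@[x,yy]),z])[0]
for t in(0,.025,.03,.035):print(t,"tab near-right top/bottom edge px",stand(.05,-.037+t,.075).round(1),stand(.05,-.037+t,.1).round(1))
g=cv2.cvtColor(b,cv2.COLOR_BGR2GRAY)
print(g[196:222,296:326:1][::2])
```

```text
[0.62389235 0.01004683 0.09856175] [-2.34442807 -6.54779108  4.38029715] 0.01378579620842894 19.6
travel 0.02985725711792193
0 tab near-right top/bottom edge px [308.3 217. ] [308.8 208.5]
0.025 tab near-right top/bottom edge px [310.9 212.9] [311.5 204.6]
0.03 tab near-right top/bottom edge px [311.4 212.1] [312.  203.8]
0.035 tab near-right top/bottom edge px [311.9 211.3] [312.5 203. ]
[[ 37  35  34  33  32  30  28  28  28  26  30  26  26  28  31  43  50  43
   40  75 133 177 198 205 206 206 207 208 209 210]
 [ 46  47  46  46  44  44  43  38  31  29  27  24  27  26  28  25  26  27
   55 100 143 168 178 179 176 174 172 172 172 172]
 [ 48  47  48  48  48  48  46  41  34  28  24  23  26  24  26  26  26  36
   79 129 159 168 168 167 166 165 165 166 167 166]
 [ 50  48  50  54  64  68  64  54  41  31  23  25  23  24  26  26  27  38
   82 135 162 169 169 168 168 168 168 168 169 170]
 [ 50  50  74 116 153 169 169 153 119  69  31  24  24  24  26  23  27  44
   88 136 163 169 169 168 169 169 169 169 170 170]
 [ 61  94 139 175 196 202 199 181 141  80  35  23  25  26  23  25  45  87
  133 161
[... 217 characters left out ...]
120 110 104 111 139 167
  177 175 173 173 172 168 165 165 167 170 173 173]
 [198 200 201 202 202 201 201 202 200 194 187 189 194 195 193 191 187 178
  174 172 170 169 169 171 172 174 174 174 172 163]
 [173 191 200 196 188 186 188 191 192 187 182 188 197 201 201 197 186 176
  171 170 165 157 152 152 152 155 158 161 156 140]
 [202 215 209 190 176 172 170 170 171 172 174 176 178 180 178 176 174 173
  173 173 173 171 171 169 169 168 165 154 134 115]
 [215 205 187 175 172 173 173 172 172 173 174 173 172 171 172 172 171 169
  164 161 162 167 171 172 173 168 154 133 114 108]
 [196 179 172 171 171 172 172 172 173 173 173 173 173 172 172 172 172 171
  168 165 164 166 171 171 165 150 129 113 109 107]]
```

Run:
```python
import cv2,numpy as np
a=cv2.imread("pics/scene0.png",0).astype(np.float32);b=cv2.imread("pics/scene9.png",0).astype(np.float32)
def bot(g,u,v0,v1):
    c=g[v0:v1,u]
    for i in range(len(c)-1):
        if c[i]<75<=c[i+1]:r=v0+i+(75-c[i])/(c[i+1]-c[i])
    return r
print([round(bot(a,u,205,222),2) for u in range(302,309)])
print([round(bot(b,u,200,220),2) for u in range(305,312)])
def right(g,v,u0,u1,):
    c=g[v,u0:u1]
    return next((u0+i+(75-c[i])/(c[i+1]-c[i]) for i in range(len(c)-1) if c[i]<75<=c[i+1]),None)
print([right(a,v,304,316) for v in range(204,214)]);print([right(b,v,307,320) for v in range(199,209)])
p=a[212:221,302:311];r=cv2.matchTemplate(b[200:222,298:322],p,cv2.TM_CCOEFF_NORMED);_,m,_,l=cv2.minMaxLoc(r)
x,y=l;q=lambda f:(f[0]-f[2])/(2*(f[0]-2*f[1]+f[2]))
print(m,298+x+q(r[y,x-1:x+2])-302,200+y+q(r[y-1:y+2,x])-212)
```

```text
[np.float32(212.5), np.float32(213.47), np.float32(213.67), np.float32(213.9), np.float32(214.15), np.float32(214.25), np.float32(213.85)]
[np.float32(208.03), np.float32(208.71), np.float32(209.0), np.float32(209.26), np.float32(209.44), np.float32(209.51), np.float32(209.29)]
[np.float32(306.0), np.float32(309.3421), np.float32(309.36365), np.float32(309.25), np.float32(309.125), np.float32(309.07843), np.float32(308.9), np.float32(308.64), np.float32(308.51785), np.float32(308.38983)]
[np.float32(314.16), np.float32(313.90698), np.float32(313.86365), np.float32(313.84445), np.float32(313.78262), np.float32(313.70456), np.float32(313.45834), np.float32(312.7381), np.float32(312.07407), np.float32(311.64816)]
0.990637481212616 3.2605896 -4.7812653
```

The picture shift of the tab base, (3.3,-4.8) px, matches 30 mm of travel, predicted as (3.1,-4.9). I'm settling briefly, then handing in.

>>> {"name": "send_rows", "arguments": {
  "targets": [
    {"hand": 8,"linear": [0,0,0],"yaw": 0},
    {"hand": 8,"linear": [0,0,0],"yaw": 0},
    {"hand": 8,"linear": [0,0,0],"yaw": 0},
    {"hand": 8,"linear": [0,0,0],"yaw": 0},
    {"hand": 8,"linear": [0,0,0],"yaw": 0}
  ]
}}

```text
time_s: 20.1
ee_pos: [0.6239, 0.0101, 0.0986]
ee_rot: [3.137, 0.0, -0.149]
wrist_force: [-1.6, -6.3, 5.4]
width: 0.0133
gripper_force: 45.1
```

```bash
python3 -c "
from plant import arm
print(arm.observe()['ee_pos']);print(arm.job_done())"
```

```text
[0.62387204 0.01007196 0.09856754]
the job is handed in; nothing more can be done
None
```

Job handed in at about 20 s: both holders lie flat and released, one in each compartment, and the gripper is holding the shutter still at about 30 mm, half its travel.

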